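# Reset the roller pressure of a laundry wringer and lock it

### The arm

A 6-joint arm with a two-finger parallel gripper is mounted at the origin on the work surface. World frame = base frame: x ahead of the robot, y to its left, z up, the work surface at z = 0. Lengths are in mm, angles in rad, forces in N, time in s.
With the tool pointing down it reaches from about 250 to 800 mm from the base axis. Payload 3.9 kg.
Tool frame: the origin (TCP) lies at the very end of the fingers, on their centre line; the grasp point (between the pads) lies 19 mm behind it; x points along the fingers, y is the direction in which the jaws open and shut, and the axes are right-handed (so a half turn about x gives the same grasp; the last joint's range is limited). The gripper opens to 85 mm and grips with 20 to 120 N. Pads are 22 mm wide; open, the fingers measure 114 mm over their backs; the gripper's body (76 mm by 85 mm) begins 54 mm behind the grasp point. The pads swing forward as they close: fully open they stand 13 mm farther back than shut.
Start: joints at [1.28, 0.26, -0.138, 1.173, 0, 1.571], TCP at [150.523, 502.949, 231.304] pointing down, gripper open.
Joint ranges: [-2.78, 2.78], [-0.83, 1.72], [-1.28, 1.37], [-1.9, 2.12], [-1.57, 1.48], [-3.14, 3.14]. Speed limits (rad/s): [2.57, 2.57, 3.14, 3.14, 3.14, 3.14].

### API

Orientations are given as a unit quaternion [w, x, y, z].
In Python, from bench import manip gives the robot as it stands. The module is installed in compiled form; this text tells all that it offers.
- The arm moves only by the tool play_rows, never from a script. Its argument "targets" is a list of rows, each a list of 3 entries, a list of its own where there are three numbers: the shift along the tool's x, y, z in mm, then the turn about the tool's x in rad, then the finger opening in mm, from 0 to 85.4. In form: [[[dx, dy, dz], yaw, grip], ...]. A call has 1 to 5 rows; each row shifts and turns the commanded pose from where the row before left it, along the tool's axes as they then stand; what a row does not reach is not made up. A row lasts 1/8 s, in which the tool goes at most 62.5 mm and 10.7 degrees, less where a joint would pass 70% of its speed; a pose out of reach is approached as far as the arm can. A call is refused whole if a number of a shift passes 62.5 or a number of a turn 0.188, either way. A call with a gripper value outside its range is refused whole. The fingers move at their own pace and stop on an object; "squeeze" is the grip in N (left out, the last holds). Time passes only in rows, so rows that do not move let the fingers close. It gives the time, the measured TCP pose, the force and the opening at its end, in the units of the state.
- manip.get_state(): the state, without advancing time (a new reading comes with each control period).
- manip.capture(name): name is "scene" or "top" or "wrist"; returns a dict with "pixels" (384x512x3 uint8, red, green, blue), "mtx" (3x3 intrinsics, pixels), "camera_from_world" (4x4, takes a point from world to camera coordinates). Camera axes: x right, y up, looking along -z (the intrinsics and any distortion apply to the point x, -y, -z); pixel columns grow to the right and rows downward; lengths in mm; the calibration is good to about 2 mm. The wrist camera is an equidistant fisheye: a pixel r from the principal point sees the ray r / f radians off the axis. A picture is of the moment at which its call begins. There is no depth.
- manip.sign_off(): hands the job in, once; it reports no verdict.
The state is a dict: "time_s": time; "q": joint angles; "qvel": joint speeds; "effort": joint torques, N m; "tcp_pos": TCP position; "eef_rot": TCP orientation; "force": force on the tool from outside, world axes, zero at the start; "ft_torque": the same for the moment, N m; "finger_gap": finger opening in mm.
Only numpy, scipy, OpenCV 4.12 (cv2) and the standard library are available. Lean on these libraries where they do the work, as an engineer would, in place of code of your own. Each camera call takes 0.05 s, during which the arm holds its last target.

### The job

The wringer no longer squeezes: its rollers have backed off. Slacken the lock ring under the pressure knob, screw the knob down until you feel the rollers meet and bear firmly on one another without crushing the rubber, then nip the lock ring up tight again, clearly tighter than you found it but without forcing it. Leave the other things where they stand.

Things in the scene. Friction and masses are not known exactly. Their poses are not given: they have to be found in the camera images.
- wringer: Hand wringer bolted to the crate top, cannot move: grey frame, 304 mm wide (y), rubber rollers, cross bar 36 mm deep, its top at 207 mm. Origin: on the crate top, on the upright screw axis; z up, y along the rollers, crank at +y. On the axis upward: boss (33 mm dia, 22 mm), lock ring, stem, knob. Thread friction (0.28 N m) can mask the load at a standstill: feel the change from free turning.
- ring_center (a point): Centre of the lock ring, a knurled round steel ring, 54 mm diameter, 16 mm high, on the screw axis, 235 mm above the crate top: underside at 227 mm, 20 mm clear above the cross bar; its top 13 mm below the knob, with a 17 mm stem between. The knob above is narrower, so fingers from above pass outside the knob to reach the ring. A 60 N grip turns ring or knob without slipping.
- lock_ring: The lock ring. Origin: on its axis, at its underside. Clockwise from above tightens and sinks it 1.3 mm per rad; anticlockwise slackens, up to 2.5 rad past the bite. Turning takes 0.28 N m when free, more from the bite on. Found 0.25 to 0.5 rad past the bite. Tight: 0.10 to 0.19 N m above free (aim 0.15), 0.6 to 1.0 rad past the bite; forced: over 0.22 above free. Stays where left.
- lock_washer: Spring washer and collet under the lock ring, inside the boss, unseen. The ring presses on it and so clamps the screw. Origin: on the screw axis, at the ring's underside.
- knob_center (a point): Centre of the pressure knob, a round fluted black plastic knob, 36 mm diameter, 20 mm high, on the screw axis above the lock ring, about 266 mm above the crate top (underside 256, top 276 mm, give or take 0.5 mm).
- pressure_knob: The pressure knob. Origin: on its axis, at its underside. Clockwise from above screws it down 1.6 mm per rad. Clamped while the ring is tight. Ring slack, it takes 0.28 N m; after 0.25 to 1.15 rad (unseen: rubber wear differs) the rollers meet and it stiffens. Firm: 0.05 to 0.17 N m above free (aim 0.11), 0.3 to 0.55 rad past meeting; crushed: over 0.22 above free. Stays where left.
- upper_roller: Upper rubber roller, 44 mm diameter, 240 mm long along y, in a sliding yoke that the screw pushes down. Origin: its centre.
- lower_roller: Lower rubber roller, 44 mm diameter, 240 mm long along y, axle fixed in the frame. Origin: centre of its axle, 100 mm above the crate top; the rubber on it is worn by an unknown amount.
- basin: Green plastic wash basin, loose, 280 mm diameter, 110 mm high, open upward. Origin: centre of its underside. Bystander.
- spray_center (a point): Clear spray bottle with a white trigger head, loose, 72 mm diameter, 203 mm high. Point: on its axis, 90 mm above its underside. Bystander.
- paddle: Small wooden wash paddle, loose, 300 mm long, blade 85 mm wide, 18 mm thick, lying flat. Origin: underside, where handle and blade join. Bystander.
- canister: Squat steel canister with a hinged lid, loose, 112 mm diameter, 109 mm high with the lid knob. Origin: centre of its underside. Bystander.

How it is judged:
By the outcome, as a careful person would: the job done as asked, in the order asked, and still so for the second after the job is handed in, with the robot touching nothing.
It also fails if it takes over 61 s, if anything falls off the work surface, if the arm or the gripper's body presses on something with over 40 N, if the wrist force passes 120 N, or if a joint passes its speed limit or range.

## Working session

There is one attempt and no reset: what is moved stays moved. The work goes in short steps, Python scripts to look and compute and a tool call to move; the robot and the scene stay as the last step left them, time stands still between calls to the robot, and variables do not carry over. Pictures are saved under pics/ and viewed, and the job is handed in when it is done.

Besides the shell and the picture viewer there is one more tool, called as a command line: name --argument value ..., lists and objects as JSON in quotes. play_rows: Moves the arm, as the interface text tells. Its arguments: {"type":"object","properties":{"targets":{"type":"array","items":{"type":"array"}},"squeeze":{"type":"number"}},"required":["targets"]}

```bash
mkdir -p pics; python3 - <<'E'
from bench import manip
import cv2,pickle
s=manip.get_state();print(s)
d={}
for n in ("scene","top","wrist"):
    c=manip.capture(n);d[n]=c
    cv2.imwrite(f"pics/{n}0.png",cv2.cvtColor(c["pixels"],cv2.COLOR_RGB2BGR));print(n,c["mtx"],c["camera_from_world"],c.keys())
pickle.dump(d,open("c0.pkl","wb"))
E
```

```text
{'time_s': 0.0, 'q': array([ 1.28001825e+00,  2.60679819e-01, -1.39394155e-01,  1.17270907e+00,
        8.16477649e-06,  1.57081546e+00]), 'qvel': array([-1.71518449e-03, -1.11510049e-03,  3.01980700e-04, -5.35461398e-04,
        6.77085651e-04, -2.39705606e-05]), 'effort': array([-2.36131336e-04, -4.05677462e+01,  2.53923011e+01,  1.87042099e-02,
       -1.79076892e-05,  2.73785794e-06]), 'tcp_pos': array([150.31374097, 502.29331761, 230.45762707]), 'eef_rot': array([ 0.6995406 ,  0.10175584,  0.69974982, -0.103145  ]), 'force': array([ 0.06513724, -1.10061453, -0.21095358]), 'ft_torque': array([-0.02507902, -0.02375413,  0.02477385]), 'finger_gap': 85.41875151121641}
scene [[489.12567604   0.         257.28235431]
 [  0.         489.12567604 189.69125981]
 [  0.           0.           1.        ]] [[-7.43956130e-01  6.67990883e-01 -1.78173250e-02  3.97756978e+02]
 [-4.00091664e-01 -4.23918014e-01  8.12539339e-01  6.89898635e+01]
 [ 5.35215786e-01  6.11622185e-01  5.82633989e-01 -2.43354922e+03]
 [ 0.00000000e+00  0.00000000e+00  0.00000000e+00  1.00000000e+00]] dict_keys(['pixels',
[... 231 characters left out ...]
9.97218057e-01 -2.90613473e-02  6.86409904e-02 -5.85019203e+02]
 [-6.87021211e-02 -1.10907624e-03  9.97636601e-01 -1.68714823e+03]
 [ 0.00000000e+00  0.00000000e+00  0.00000000e+00  1.00000000e+00]] dict_keys(['pixels', 'mtx', 'camera_from_world'])
wrist [[297.31863964   0.         255.9314651 ]
 [  0.         297.31863964 187.25691973]
 [  0.           0.           1.        ]] [[ 2.87485443e-01  9.57781045e-01 -2.75508676e-03 -5.23539521e+02]
 [-9.19896584e-01  2.75310785e-01 -2.79274501e-01  3.50235205e+01]
 [-2.66725318e-01  8.28217484e-02  9.60207354e-01 -3.79625819e+02]
 [ 0.00000000e+00  0.00000000e+00  0.00000000e+00  1.00000000e+00]] dict_keys(['pixels', 'mtx', 'camera_from_world'])
```

View pics/scene0.png

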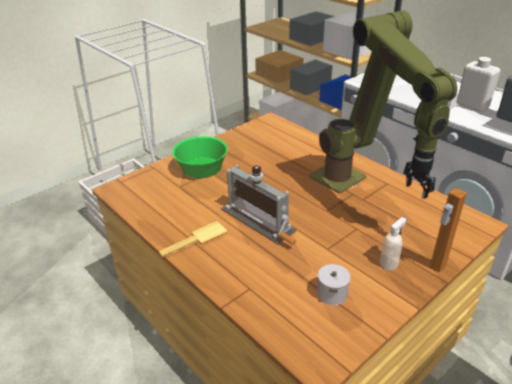

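View pics/top0.png

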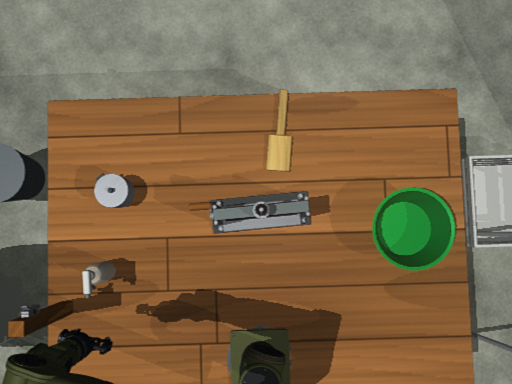

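View pics/wrist0.png

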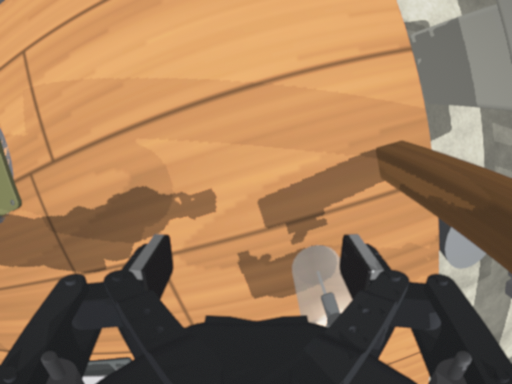

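```bash
cat > h.py <<'E'
import numpy as np, cv2
def ray(c,u,v):
    K=c["mtx"];T=c["camera_from_world"]
    d=np.array([(u-K[0,2])/K[0,0],-(v-K[1,2])/K[1,1],-1])
    R=T[:3,:3];o=-R.T@T[:3,3];return o,R.T@d
def atz(c,u,v,z):
    o,d=ray(c,u,v);return o+d*(z-o[2])/d[2]
def proj(c,p):
    K=c["mtx"];T=c["camera_from_world"];q=T[:3,:3]@np.array(p)+T[:3,3]
    return K[0,0]*q[0]/-q[2]+K[0,2], K[1,1]*-q[1]/-q[2]+K[1,2]
def fproj(c,p):
    K=c["mtx"];T=c["camera_from_world"];q=T[:3,:3]@np.array(p)+T[:3,3]
    x,y,z=q[0],-q[1],-q[2];r=np.hypot(x,y);th=np.arctan2(r,z)
    return K[0,0]*th*x/r+K[0,2],K[1,1]*th*y/r+K[1,2]
def save(name,img): cv2.imwrite("pics/"+name,cv2.cvtColor(img,cv2.COLOR_RGB2BGR))
E
python3 - <<'E'
from h import *;import pickle
d=pickle.load(open("c0.pkl","rb"))
a=cv2.resize(d["top"]["pixels"][180:240,201:321],None,fx=6,fy=6,interpolation=cv2.INTER_CUBIC)
b=cv2.resize(d["scene"]["pixels"][150:250,206:306],None,fx=6,fy=6,interpolation=cv2.INTER_CUBIC)
save("ztop.png",a);save("zscene.png",b)
E
```

```text
(no output)
```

View pics/ztop.png

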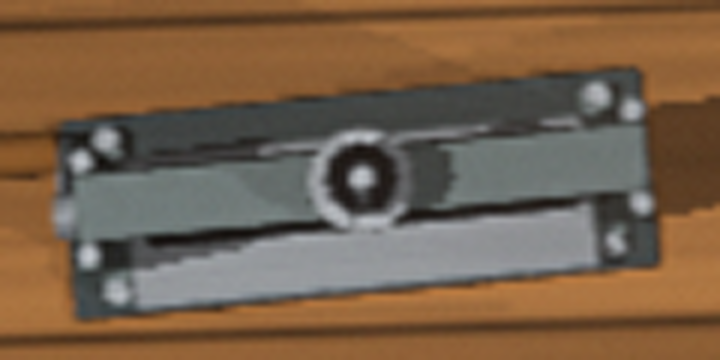

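View pics/zscene.png

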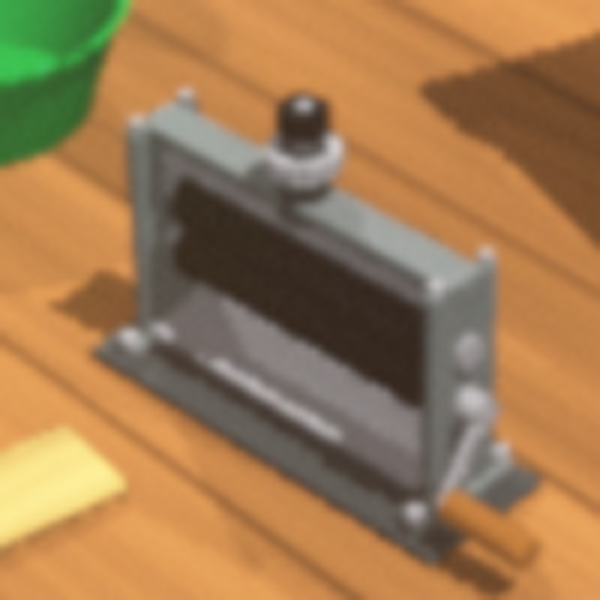

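```bash
python3 - <<'E'
from h import *;import pickle
from scipy.optimize import least_squares
d=pickle.load(open("c0.pkl","rb"))
s=lambda x,o:(x+.5)/6-.5+o
t=(s(361,201),s(178,180))
print("knob top via top",atz(d["top"],*t,276),"ring",atz(d["top"],s(360,201),s(179,180),243))
print("scene knobtop",atz(d["scene"],s(304,206),s(101,150),276))
a=atz(d["top"],s(76,201),s(210,180),207);b=atz(d["top"],s(648,201),s(158,180),207);print(a,b,np.arctan2(*(b-a)[:2]))
p=atz(d["top"],*t,276)
for z in (276,256,243,227,207): print(z,proj(d["scene"],[p[0],p[1],z]),np.array(proj(d["scene"],[p[0],p[1],z]))*6-np.array([206,150])*6)
E
```

```text
knob top via top [516.00100931 -17.40968628 276.        ] ring [516.59838679 -17.14173225 243.        ]
scene knobtop [515.50825854 -20.30659781 276.        ]
[505.77908246 132.91112969 207.        ] [ 524.45549702 -169.79127555  207.        ] 3.079971836047777
276 (np.float64(256.6311765939445), np.float64(166.7403607311265)) [303.78705956 100.44216439]
256 (np.float64(256.72126960722295), np.float64(170.81001936561952)) [304.32761764 124.86011619]
243 (np.float64(256.77927444400746), np.float64(173.4301990695993)) [304.67564666 140.58119442]
227 (np.float64(256.8500724876535), np.float64(176.62827025341974)) [305.10043493 159.76962152]
207 (np.float64(256.9376634278524), np.float64(180.58490588044668)) [305.62598057 183.50943528]
```

```bash
cat >> h.py <<'E'
from scipy.spatial.transform import Rotation as Rr
AX=np.array([516.,-18.])
def R(s): w,x,y,z=s["eef_rot"];return Rr.from_quat([x,y,z,w]).as_matrix()
def st(target=None):
    from bench import manip
    s=manip.get_state();M=R(s)
    print("t",round(s["time_s"],2),"tcp",s["tcp_pos"].round(1),"F",s["force"].round(1),"T",s["ft_torque"].round(3),"gap",round(s["finger_gap"],1),"q",s["q"].round(3))
    print(" jaw yaw",np.arctan2(M[1,1],M[0,1]).round(4),"x",M[:,0].round(3),"y",M[:,1].round(3),"z",M[:,2].round(3))
    if target is not None: print(" shift to target",(M.T@(np.array(target)-s["tcp_pos"])).round(1))
    return s
E
python3 -c "
from h import *
st([516,-18,320])"
```

```text
t 0.15 tcp [150.4 502.4 230.7] F [ 0.2 -0.   0.2] T [-0.024  0.044  0.01 ] gap 85.4 q [ 1.28   0.261 -0.139  1.173  0.     1.571]
 jaw yaw 1.28 x [-0.    -0.001 -1.   ] y [ 0.287  0.958 -0.002] z [ 0.958 -0.287 -0.   ]
 shift to target [ -88.7 -393.9  499.5]
```

play_rows --targets '[[[-40,-10,12],0,85],[[-40,-20,25],0,85],[[-9,-36,46],0,85],[[0,-36,46],0,85],[[0,-36,46],0,85]]' --squeeze 60

```text
time_s: 0.78
tcp_pos: [279.3, 319.1, 320.3]
eef_rot: [0.7, 0.102, 0.7, -0.102]
force: [0.5, -0.8, -0.2]
finger_gap: 85.0
```

```bash
python3 -c "
from h import *
st([516,-18,320])"
```

```text
t 0.78 tcp [279.3 319.1 320.3] F [ 0.5 -0.8 -0.2] T [ 0.061 -0.008  0.003] gap 85.0 q [ 0.852  0.06  -0.154  1.356 -0.     1.142]
 jaw yaw 1.2808 x [ 0.001  0.    -1.   ] y [0.286 0.958 0.   ] z [ 0.958 -0.286  0.   ]
 shift to target [   0.4 -255.4  323.2]
```

play_rows --targets '[[[0,-36,46],0,85],[[0,-36,46],0,85],[[0,-36,46],0,85],[[0,-36,46],0,85],[[0,-36,46],0,85]]'

```text
time_s: 1.4
tcp_pos: [448.0, 80.4, 320.2]
eef_rot: [0.7, 0.103, 0.7, -0.102]
force: [0.7, 0.9, -0.2]
finger_gap: 85.3
```

```bash
python3 -c "
from h import *
st([516,-18,320])"
```

```text
t 1.4 tcp [448.   80.4 320.2] F [ 0.7  0.9 -0.2] T [ 0.02  -0.07   0.005] gap 85.3 q [ 0.177  0.115 -0.092  1.363  0.     0.468]
 jaw yaw 1.2798 x [ 0.  0. -1.] y [0.287 0.958 0.   ] z [ 0.958 -0.287 -0.   ]
 shift to target [  0.2 -74.8  93.3]
```

play_rows --targets '[[[0,-37,46],0,85],[[0,-38,47],0,85],[[0,0,0],0,85]]'

```text
time_s: 1.78
tcp_pos: [516.6, -19.6, 319.1]
eef_rot: [0.699, 0.104, 0.7, -0.105]
force: [-1.3, -0.0, 0.3]
finger_gap: 85.2
```

```bash
python3 - <<'E'
from h import *
from bench import manip
import pickle
s=st([516,-18,320])
c=manip.capture("wrist");t=manip.capture("top");pickle.dump((c,t),open("c1.pkl","wb"))
save("w1.png",c["pixels"])
for z in (276,243):print(z,fproj(c,[516,-18,z]))
E
```

```text
t 1.77 tcp [516.6 -19.6 319.1] F [-1.3 -0.   0.3] T [-0.002  0.079  0.036] gap 85.2 q [-3.700e-02  2.260e-01  4.300e-02  1.389e+00 -1.000e-03  2.590e-01]
 jaw yaw 1.2744 x [-0.001 -0.001 -1.   ] y [ 0.292  0.956 -0.001] z [ 0.956 -0.292 -0.001]
 shift to target [-0.9  1.3 -1. ]
276 (np.float64(258.3383630526805), np.float64(211.76305688950112))
243 (np.float64(258.08940695746855), np.float64(196.5111467500554))
```

View pics/w1.png

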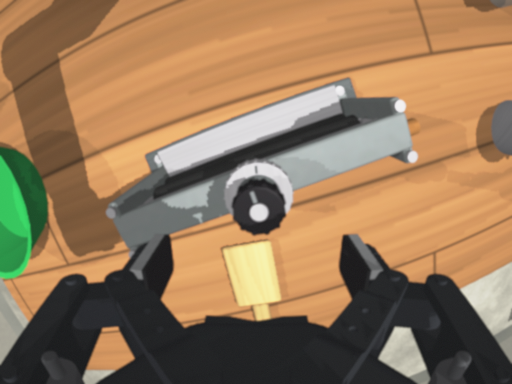

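play_rows --targets '[[[30,1.7,-1.2],0,85],[[30,0,0],0,85],[[25,0,0],0,85],[[10,0,0],0,85],[[0,0,0],0,85]]'

```text
time_s: 2.5
tcp_pos: [513.5, -13.4, 225.3]
eef_rot: [0.699, 0.102, 0.7, -0.102]
force: [0.0, -0.7, -0.4]
finger_gap: 85.2
```

```bash
python3 - <<'E'
from h import *
from bench import manip
import pickle
s=st([516.1,-17.6,213])
c=manip.capture("wrist");t=manip.capture("scene");st()
save("w2.png",c["pixels"]);save("s2.png",cv2.resize(t["pixels"][110:220,190:330],None,fx=5,fy=5))
for z in (276,243):print(z,fproj(c,[516.1,-17.6,z]))
E
```

```text
t 2.5 tcp [513.5 -13.4 225.3] F [ 0.  -0.7 -0.4] T [-0.003  0.014  0.028] gap 85.2 q [-0.026  0.244 -0.176  1.152  0.     0.263]
 jaw yaw 1.2816 x [-0.001  0.    -1.   ] y [ 0.285  0.958 -0.   ] z [ 0.958 -0.285 -0.001]
 shift to target [12.3 -3.3  3.7]
t 2.6 tcp [514.7 -13.9 226.4] F [ 1.5 -0.3  0.6] T [0.014 0.001 0.052] gap 85.0 q [-0.027  0.244 -0.173  1.152  0.     0.263]
 jaw yaw 1.2808 x [ 0.002  0.    -1.   ] y [0.286 0.958 0.001] z [ 0.958 -0.286  0.002]
276 (np.float64(247.91603446412776), np.float64(308.2404353002237))
243 (np.float64(249.57987999662515), np.float64(265.308433688779))
```

View pics/w2.png

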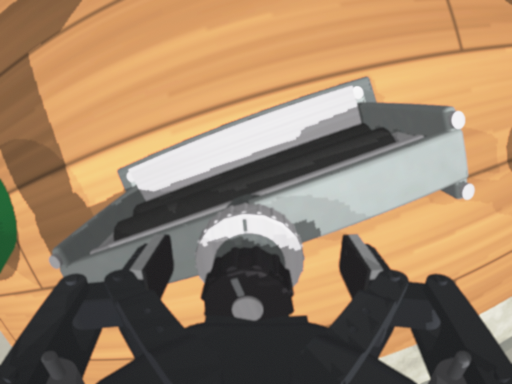

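View pics/s2.png

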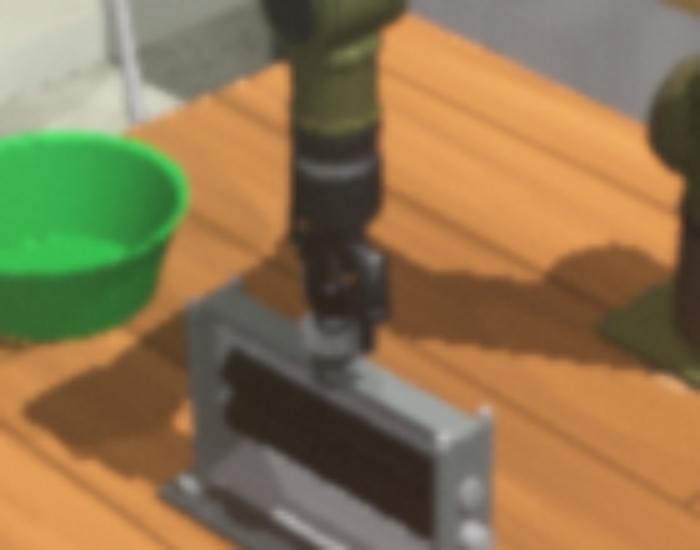

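play_rows --targets '[[[12,-3.2,2.8],0,85],[[0,0,0],0,85],[[0,0,0],0,85]]'

```text
time_s: 2.98
tcp_pos: [516.0, -18.4, 213.2]
eef_rot: [0.7, 0.103, 0.7, -0.103]
force: [0.6, -0.6, 0.5]
finger_gap: 85.0
```

```bash
python3 - <<'E'
from h import *
from bench import manip
s=st([516.1,-17.6,213])
for i in range(3):
  c=manip.capture("wrist");s=st([516.1,-17.6,213])
save("w3.png",c["pixels"])
for z in (276,243):print(z,fproj(c,[516.1,-17.6,z]))
E
```

```text
t 2.98 tcp [516.  -18.4 213.2] F [ 0.6 -0.6  0.5] T [ 0.01  -0.063 -0.043] gap 85.0 q [-0.036  0.254 -0.194  1.123  0.     0.256]
 jaw yaw 1.2796 x [-0.  0. -1.] y [ 0.287  0.958 -0.   ] z [ 0.958 -0.287 -0.   ]
 shift to target [ 0.2  0.8 -0.1]
t 3.02 tcp [516.1 -18.4 213.4] F [ 0.9 -0.5  0.5] T [-0.014  0.004  0.035] gap 85.0 q [-0.036  0.254 -0.194  1.123  0.     0.256]
 jaw yaw 1.2797 x [ 0.  0. -1.] y [0.287 0.958 0.   ] z [ 0.958 -0.287  0.   ]
 shift to target [ 0.4  0.7 -0.3]
t 3.08 tcp [516.2 -18.3 213.5] F [0.1 0.2 0.8] T [-0.04   0.018 -0.009] gap 85.1 q [-0.036  0.254 -0.194  1.123  0.     0.256]
 jaw yaw 1.2798 x [ 0.  0. -1.] y [0.287 0.958 0.   ] z [ 0.958 -0.287  0.   ]
 shift to target [ 0.5  0.7 -0.3]
t 3.12 tcp [516.2 -18.3 213.5] F [ 0.  -0.1 -0.2] T [0.015 0.009 0.024] gap 84.8 q [-0.035  0.254 -0.194  1.123  0.     0.255]
 jaw yaw 1.2798 x [ 0.  0. -1.] y [0.287 0.958 0.   ] z [ 0.958 -0.287  0.   ]
 shift to target [ 0.5  0.7 -0.3]
276 (np.float64(258.3153139690642), np.float64(320.7926454778798))
243 (np.float64(257.871870896071), np.float64(271.4749246264403))
```

View pics/w3.png

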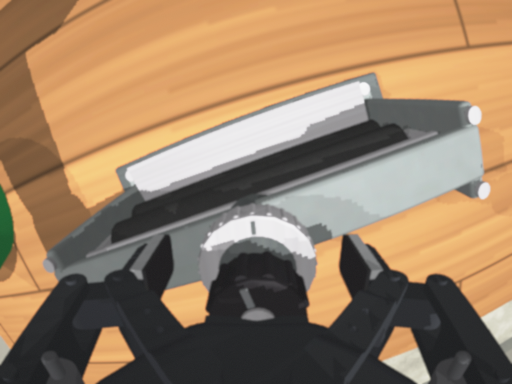

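play_rows --targets '[[[0,0.5,0],0,60],[[0,0,0],0,45],[[0,0,0],0,45],[[0,0,0],0,45],[[0,0,0],0,45]]' --squeeze 70

```text
time_s: 3.75
tcp_pos: [516.3, -17.8, 213.9]
eef_rot: [0.7, 0.102, 0.699, -0.102]
force: [-1.4, -0.3, 5.9]
finger_gap: 52.4
```

```bash
python3 - <<'E'
from h import *
from bench import manip
for i in range(3):
  s=st();c=manip.capture("wrist")
save("w4.png",c["pixels"])
E
```

```text
t 3.75 tcp [516.3 -17.8 213.9] F [-1.4 -0.3  5.9] T [-0.083  0.348 -0.011] gap 52.4 q [-0.034  0.253 -0.194  1.123 -0.     0.256]
 jaw yaw 1.28 x [ 0.001 -0.    -1.   ] y [0.287 0.958 0.   ] z [ 0.958 -0.287  0.001]
t 3.8 tcp [516.3 -17.8 213.9] F [-1.9 -0.9  5.7] T [-0.113  0.346 -0.017] gap 52.0 q [-0.034  0.253 -0.194  1.123 -0.     0.256]
 jaw yaw 1.28 x [ 0.001 -0.    -1.   ] y [0.287 0.958 0.   ] z [ 0.958 -0.287  0.001]
t 3.85 tcp [516.3 -17.8 213.9] F [-1.3 -0.6  5.3] T [-0.086  0.371 -0.016] gap 52.6 q [-0.034  0.253 -0.194  1.123 -0.     0.256]
 jaw yaw 1.28 x [ 0.001 -0.    -1.   ] y [0.287 0.958 0.   ] z [ 0.958 -0.287  0.001]
```

View pics/w4.png

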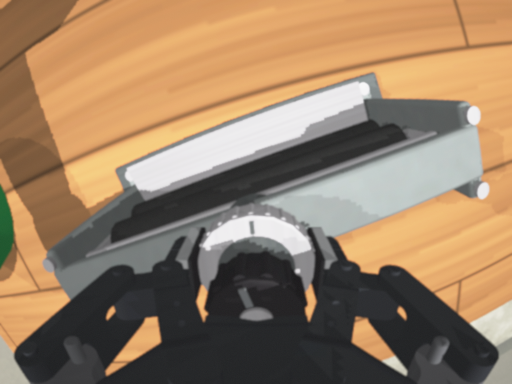

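play_rows --targets '[[[-0.13,0,0],-0.1,45]]'

```text
time_s: 4.03
tcp_pos: [516.2, -17.9, 214.0]
eef_rot: [0.704, 0.067, 0.704, -0.067]
force: [-0.7, -0.8, 5.7]
finger_gap: 51.9
```

```bash
python3 -c "
from h import *
st()"
```

```text
t 4.03 tcp [516.2 -17.9 214. ] F [-0.7 -0.8  5.7] T [-0.117  0.277 -0.301] gap 51.9 q [-0.034  0.253 -0.193  1.123 -0.     0.154]
 jaw yaw 1.3818 x [ 0.001 -0.    -1.   ] y [ 0.188  0.982 -0.   ] z [ 0.982 -0.188  0.001]
```

play_rows --targets '[[[-0.13,0,0],-0.1,45]]'

```text
time_s: 4.15
tcp_pos: [516.2, -18.0, 214.1]
eef_rot: [0.707, 0.031, 0.706, -0.031]
force: [-1.2, 0.2, 5.3]
finger_gap: 52.2
```

```bash
python3 -c "
from h import *
st()"
```

```text
t 4.15 tcp [516.2 -18.  214.1] F [-1.2  0.2  5.3] T [-0.148  0.32  -0.283] gap 52.2 q [-0.035  0.253 -0.193  1.124 -0.     0.054]
 jaw yaw 1.4822 x [ 0.001 -0.    -1.   ] y [ 0.088  0.996 -0.   ] z [ 0.996 -0.088  0.001]
```

play_rows --targets '[[[-0.13,0,0],-0.1,45]]'

```text
time_s: 4.28
tcp_pos: [516.2, -18.1, 214.2]
eef_rot: [0.707, -0.004, 0.707, 0.004]
force: [-1.4, -1.1, 5.0]
finger_gap: 52.3
```

```bash
python3 -c "
from h import *
st()"
```

```text
t 4.28 tcp [516.2 -18.1 214.2] F [-1.4 -1.1  5. ] T [-0.221  0.319 -0.305] gap 52.3 q [-3.500e-02  2.530e-01 -1.930e-01  1.124e+00 -1.000e-03 -4.600e-02]
 jaw yaw 1.5822 x [ 0.001 -0.001 -1.   ] y [-0.011  1.    -0.001] z [1.    0.011 0.001]
```

play_rows --targets '[[[-0.13,0,0],-0.1,45],[[-0.13,0,0],-0.1,45]]'

```text
time_s: 4.53
tcp_pos: [516.3, -18.3, 214.5]
eef_rot: [0.703, -0.075, 0.703, 0.074]
force: [-1.2, -2.8, 5.9]
finger_gap: 52.2
```

```bash
python3 -c "
from h import *
st()"
```

```text
t 4.53 tcp [516.3 -18.3 214.5] F [-1.2 -2.8  5.9] T [-0.304  0.289 -0.313] gap 52.2 q [-3.500e-02  2.530e-01 -1.920e-01  1.125e+00 -1.000e-03 -2.460e-01]
 jaw yaw 1.7821 x [ 0.001 -0.001 -1.   ] y [-0.21   0.978 -0.001] z [0.978 0.21  0.   ]
```

play_rows --targets '[[[-0.13,0,0],-0.1,45],[[-0.13,0,0],-0.1,45]]'

```text
time_s: 4.78
tcp_pos: [516.3, -18.4, 214.7]
eef_rot: [0.692, -0.145, 0.692, 0.144]
force: [-1.9, -1.3, 4.7]
finger_gap: 52.4
```

```bash
python3 -c "
from h import *
st()"
```

```text
t 4.78 tcp [516.3 -18.4 214.7] F [-1.9 -1.3  4.7] T [-0.399  0.24  -0.307] gap 52.4 q [-3.500e-02  2.530e-01 -1.920e-01  1.125e+00 -1.000e-03 -4.460e-01]
 jaw yaw 1.982 x [ 0.001 -0.001 -1.   ] y [-0.4    0.917 -0.002] z [0.917 0.4   0.   ]
```

play_rows --targets '[[[-0.13,0,0],-0.1,45],[[-0.13,0,0],-0.1,45]]'

```text
time_s: 5.03
tcp_pos: [516.4, -18.6, 215.0]
eef_rot: [0.674, -0.213, 0.674, 0.212]
force: [-1.1, -2.6, 3.7]
finger_gap: 52.1
```

```bash
python3 -c "
from h import *
st()"
```

```text
t 5.03 tcp [516.4 -18.6 215. ] F [-1.1 -2.6  3.7] T [-0.403  0.271 -0.325] gap 52.1 q [-0.035  0.253 -0.191  1.126 -0.002 -0.646]
 jaw yaw 2.1819 x [ 0.001 -0.002 -1.   ] y [-0.574  0.819 -0.002] z [ 0.819  0.574 -0.   ]
```

play_rows --targets '[[[-0.13,0,0],-0.1,45],[[-0.13,0,0],-0.1,45]]'

```text
time_s: 5.28
tcp_pos: [516.5, -18.8, 215.3]
eef_rot: [0.65, -0.28, 0.65, 0.278]
force: [-0.7, -2.0, 3.6]
finger_gap: 52.3
```

```bash
python3 - <<'E'
from h import *
from bench import manip
st()
c=manip.capture("wrist");st()
save("w5.png",c["pixels"])
E
```

```text
t 5.28 tcp [516.5 -18.8 215.3] F [-0.7 -2.   3.6] T [-0.542  0.164 -0.302] gap 52.3 q [-0.035  0.253 -0.191  1.126 -0.002 -0.846]
 jaw yaw 2.3818 x [ 0.001 -0.002 -1.   ] y [-0.725  0.689 -0.002] z [ 0.689  0.725 -0.001]
t 5.33 tcp [516.5 -18.8 215.3] F [-0.5 -3.3  4.9] T [-0.624  0.191 -0.014] gap 52.7 q [-0.035  0.253 -0.191  1.126 -0.002 -0.848]
 jaw yaw 2.3839 x [ 0.001 -0.002 -1.   ] y [-0.726  0.687 -0.002] z [ 0.687  0.726 -0.001]
```

View pics/w5.png

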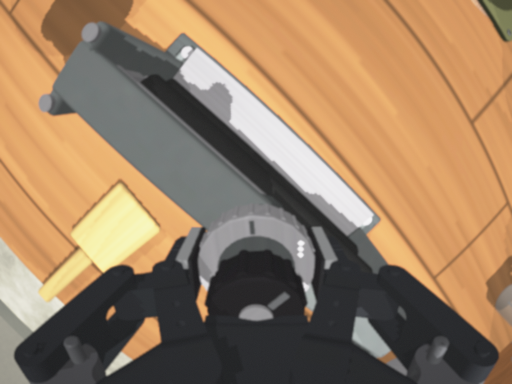

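play_rows --targets '[[[0,0,0],0,80],[[0,0,0],0,80],[[-11,0,0],0,80],[[-22,0,0],0,80],[[0,0,0],0,30]]' --squeeze 60

```text
time_s: 5.95
tcp_pos: [517.7, -17.6, 249.7]
eef_rot: [0.651, -0.279, 0.649, 0.278]
force: [-0.1, -0.3, 0.3]
finger_gap: 63.8
```

```bash
python3 -c "
from h import *
st([516.2,-18,248])"
```

```text
t 5.95 tcp [517.7 -17.6 249.7] F [-0.1 -0.3  0.3] T [-0.028 -0.059 -0.025] gap 63.8 q [-0.034  0.238 -0.12   1.209  0.    -0.843]
 jaw yaw 2.38 x [ 0.004  0.    -1.   ] y [-0.724  0.69  -0.003] z [0.69  0.724 0.003]
 shift to target [ 1.7  0.8 -1.3]
```

play_rows --targets '[[[0.5,0.5,-0.7],0,28],[[0,0,0],0,28],[[0,0,0],0,28],[[0,0,0],0,28],[[0,0,0],0,28]]'

```text
time_s: 6.58
tcp_pos: [515.7, -18.5, 247.1]
eef_rot: [0.65, -0.279, 0.65, 0.278]
force: [2.9, -4.8, 0.1]
finger_gap: 34.4
```

```bash
python3 - <<'E'
from h import *
from bench import manip
st([516.2,-18,248])
c=manip.capture("wrist");t=manip.capture("scene");st()
save("w6.png",c["pixels"]);save("s6.png",cv2.resize(t["pixels"][110:220,190:330],None,fx=5,fy=5))
E
```

```text
t 6.58 tcp [515.7 -18.5 247.1] F [ 2.9 -4.8  0.1] T [-0.859 -0.495 -0.002] gap 34.4 q [-3.500e-02  2.380e-01 -1.270e-01  1.206e+00 -1.000e-03 -8.440e-01]
 jaw yaw 2.3796 x [ 0.    -0.001 -1.   ] y [-0.723  0.69  -0.001] z [ 0.69   0.723 -0.001]
 shift to target [-0.9 -0.   0.7]
t 6.67 tcp [515.7 -18.5 247.1] F [ 3.5 -4.2  0.3] T [-0.853 -0.538 -0.02 ] gap 34.7 q [-3.500e-02  2.380e-01 -1.270e-01  1.206e+00 -1.000e-03 -8.440e-01]
 jaw yaw 2.3796 x [ 0.    -0.001 -1.   ] y [-0.723  0.69  -0.001] z [ 0.69   0.723 -0.001]
```

View pics/w6.png

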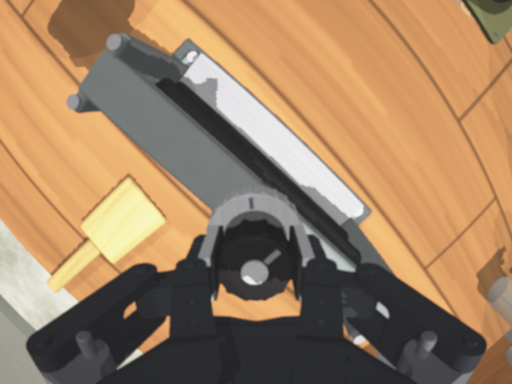

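View pics/s6.png

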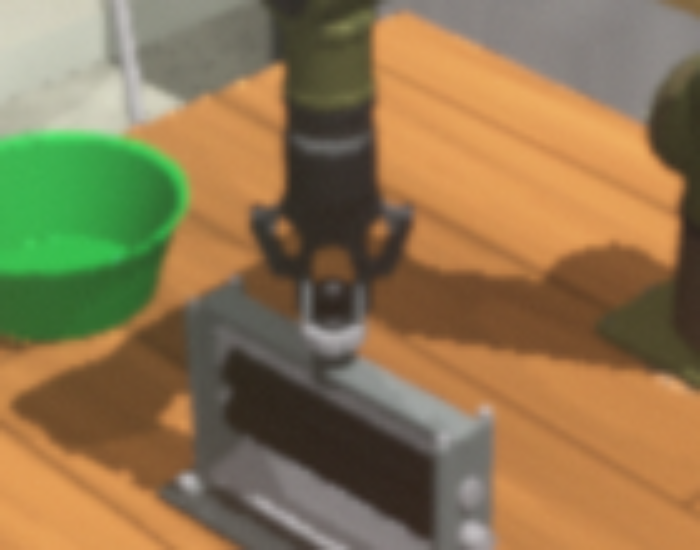

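play_rows --targets '[[[0,0,0],0,45],[[-2.5,-0.7,0],0,45],[[0,0,0],0,28],[[0,0,0],0,28],[[0,0,0],0,28]]'

```text
time_s: 7.3
tcp_pos: [516.2, -18.5, 250.3]
eef_rot: [0.65, -0.279, 0.65, 0.278]
force: [0.6, -2.2, 4.3]
finger_gap: 34.4
```

```bash
python3 - <<'E'
from h import *
st()
E
```

```text
t 7.3 tcp [516.2 -18.5 250.3] F [ 0.6 -2.2  4.3] T [-0.228 -0.02   0.024] gap 34.4 q [-0.036  0.237 -0.12   1.213 -0.    -0.845]
 jaw yaw 2.3799 x [ 0.001 -0.    -1.   ] y [-0.724  0.69  -0.001] z [0.69  0.724 0.001]
```

play_rows --targets '[[[0.16,0,0],0.1,28]]'

```text
time_s: 7.42
tcp_pos: [516.1, -18.4, 250.1]
eef_rot: [0.664, -0.245, 0.663, 0.245]
force: [-0.0, -1.7, 5.1]
finger_gap: 34.4
```

```bash
python3 - <<'E'
from h import *
st()
E
```

```text
t 7.42 tcp [516.1 -18.4 250.1] F [-0.  -1.7  5.1] T [-0.209  0.087  0.266] gap 34.4 q [-0.036  0.237 -0.12   1.213  0.    -0.743]
 jaw yaw 2.278 x [ 0.001 -0.    -1.   ] y [-0.65   0.76  -0.001] z [0.76  0.65  0.001]
```

play_rows --targets '[[[0.08,0,0],0.05,28]]'

```text
time_s: 7.55
tcp_pos: [516.1, -18.4, 250.0]
eef_rot: [0.67, -0.229, 0.669, 0.228]
force: [-0.4, -1.7, 4.2]
finger_gap: 34.6
```

```bash
python3 - <<'E'
from h import *
st()
E
```

```text
t 7.55 tcp [516.1 -18.4 250. ] F [-0.4 -1.7  4.2] T [-0.19   0.049  0.251] gap 34.6 q [-0.036  0.237 -0.12   1.212  0.    -0.694]
 jaw yaw 2.2288 x [ 0.001  0.    -1.   ] y [-0.612  0.791 -0.001] z [0.791 0.612 0.001]
```

play_rows --targets '[[[0.08,0,0],0.05,28]]'

```text
time_s: 7.68
tcp_pos: [516.1, -18.3, 250.0]
eef_rot: [0.675, -0.212, 0.674, 0.212]
force: [1.2, -0.5, 4.5]
finger_gap: 34.2
```

```bash
python3 - <<'E'
from h import *
st()
E
```

```text
t 7.67 tcp [516.1 -18.3 250. ] F [ 1.2 -0.5  4.5] T [-0.116  0.054  0.245] gap 34.2 q [-0.036  0.237 -0.12   1.212  0.    -0.644]
 jaw yaw 2.1791 x [ 0.001  0.    -1.   ] y [-0.571  0.821 -0.   ] z [0.821 0.571 0.001]
```

play_rows --targets '[[[0.08,0,0],0.05,28]]'

```text
time_s: 7.8
tcp_pos: [516.1, -18.3, 249.9]
eef_rot: [0.68, -0.195, 0.679, 0.195]
force: [-0.0, -0.9, 4.2]
finger_gap: 34.3
```

```bash
cat > r.py <<'E'
from h import *
from bench import manip
s=manip.get_state();M=R(s)
print(round(s["time_s"],2),"yaw",np.arctan2(M[1,1],M[0,1]).round(4),"T",s["ft_torque"].round(3),"F",s["force"].round(1),"z",s["tcp_pos"].round(1),round(s["finger_gap"],1))
E
python3 r.py
```

```text
7.8 yaw 2.1291 T [-0.161  0.073  0.242] F [-0.  -0.9  4.2] z [516.1 -18.3 249.9] 34.3
```

play_rows --targets '[[[0.08,0,0],0.05,28]]'

```text
time_s: 7.92
tcp_pos: [516.1, -18.2, 249.8]
eef_rot: [0.685, -0.178, 0.684, 0.178]
force: [0.6, -0.5, 4.1]
finger_gap: 34.2
```

```bash
python3 r.py
```

```text
7.92 yaw 2.0791 T [-0.164  0.08   0.231] F [ 0.6 -0.5  4.1] z [516.1 -18.2 249.8] 34.2
```

play_rows --targets '[[[0.08,0,0],0.05,28]]'

```text
time_s: 8.05
tcp_pos: [516.1, -18.2, 249.7]
eef_rot: [0.689, -0.161, 0.688, 0.161]
force: [-0.5, -0.6, 4.5]
finger_gap: 34.4
```

```bash
python3 r.py
```

```text
8.05 yaw 2.0292 T [-0.042  0.032  0.312] F [-0.5 -0.6  4.5] z [516.1 -18.2 249.7] 34.4
```

play_rows --targets '[[[0.08,0,0],0.05,28]]'

```text
time_s: 8.18
tcp_pos: [516.1, -18.1, 249.7]
eef_rot: [0.693, -0.143, 0.692, 0.143]
force: [-0.3, -1.3, 5.4]
finger_gap: 34.4
```

```bash
python3 r.py
```

```text
8.18 yaw 1.9792 T [-0.023  0.065  0.261] F [-0.3 -1.3  5.4] z [516.1 -18.1 249.7] 34.4
```

play_rows --targets '[[[0.08,0,0],0.05,28]]'

```text
time_s: 8.3
tcp_pos: [516.0, -18.1, 249.6]
eef_rot: [0.696, -0.126, 0.695, 0.126]
force: [0.6, -1.1, 4.9]
finger_gap: 34.3
```

```bash
python3 r.py
```

```text
8.3 yaw 1.9292 T [-0.041 -0.017  0.241] F [ 0.6 -1.1  4.9] z [516.  -18.1 249.6] 34.3
```

play_rows --targets '[[[0.08,0,0],0.05,28]]'

```text
time_s: 8.43
tcp_pos: [516.0, -18.0, 249.5]
eef_rot: [0.699, -0.108, 0.698, 0.109]
force: [-0.2, -1.1, 4.4]
finger_gap: 34.2
```

```bash
python3 r.py
```

```text
8.43 yaw 1.8793 T [-0.011  0.084  0.253] F [-0.2 -1.1  4.4] z [516.  -18.  249.5] 34.2
```

```bash
echo 'print(" eff",s["effort"].round(4))' >> r.py; python3 r.py
```

```text
8.43 yaw 1.8793 T [-0.011  0.084  0.253] F [-0.2 -1.1  4.4] z [516.  -18.  249.5] 34.2
 eff [  0.1102 -37.1472  23.9224  -0.0542   0.0816  -0.0657]
```

play_rows --targets '[[[0.08,0,0],0.05,28]]'

```text
time_s: 8.55
tcp_pos: [516.0, -18.0, 249.4]
eef_rot: [0.702, -0.091, 0.701, 0.091]
force: [-0.3, -1.1, 4.4]
finger_gap: 34.0
```

```bash
python3 r.py
```

```text
8.55 yaw 1.8293 T [-0.005  0.043  0.307] F [-0.3 -1.1  4.4] z [516.  -18.  249.4] 34.0
 eff [  0.0495 -37.1418  23.924   -0.0536   0.0438  -0.0656]
```

play_rows --targets '[[[0.08,0,0],0.05,28]]'

```text
time_s: 8.68
tcp_pos: [516.1, -18.0, 249.3]
eef_rot: [0.704, -0.073, 0.703, 0.074]
force: [0.7, -0.5, 5.1]
finger_gap: 34.4
```

```bash
python3 r.py
```

```text
8.68 yaw 1.7793 T [0.104 0.045 0.294] F [ 0.7 -0.5  5.1] z [516.1 -18.  249.3] 34.4
 eff [-7.90000e-03 -3.71389e+01  2.39244e+01 -5.08000e-02  6.30000e-03
 -6.42000e-02]
```

play_rows --targets '[[[0.08,0,0],0.05,28]]'

```text
time_s: 8.8
tcp_pos: [516.0, -17.9, 249.2]
eef_rot: [0.705, -0.056, 0.705, 0.056]
force: [0.8, -1.4, 3.5]
finger_gap: 34.4
```

```bash
python3 r.py
```

```text
8.8 yaw 1.7294 T [0.077 0.031 0.228] F [ 0.8 -1.4  3.5] z [516.  -17.9 249.2] 34.4
 eff [-7.57000e-02 -3.71376e+01  2.39236e+01 -4.57000e-02 -3.12000e-02
 -5.87000e-02]
```

play_rows --targets '[[[0.08,0,0],0.05,28]]'

```text
time_s: 8.93
tcp_pos: [516.1, -17.9, 249.2]
eef_rot: [0.706, -0.038, 0.706, 0.039]
force: [-0.4, -0.3, 5.3]
finger_gap: 34.3
```

```bash
python3 r.py
```

```text
8.93 yaw 1.6794 T [0.072 0.002 0.284] F [-0.4 -0.3  5.3] z [516.1 -17.9 249.2] 34.3
 eff [ -0.1433 -37.1386  23.9215  -0.0385  -0.068   -0.0497]
```

play_rows --targets '[[[0.08,0,0],0.05,28]]'

```text
time_s: 9.05
tcp_pos: [516.1, -17.8, 249.1]
eef_rot: [0.707, -0.02, 0.706, 0.021]
force: [-0.1, -0.4, 5.1]
finger_gap: 34.2
```

```bash
python3 r.py
```

```text
9.05 yaw 1.6294 T [0.158 0.002 0.275] F [-0.1 -0.4  5.1] z [516.1 -17.8 249.1] 34.2
 eff [-2.12800e-01 -3.71408e+01  2.39180e+01 -2.90000e-02 -1.04300e-01
 -3.79000e-02]
```

play_rows --targets '[[[0.08,0,0],0.05,28]]'

```text
time_s: 9.18
tcp_pos: [516.0, -17.8, 249.0]
eef_rot: [0.707, -0.003, 0.707, 0.004]
force: [-0.2, 0.2, 4.8]
finger_gap: 34.5
```

```bash
python3 r.py
```

```text
9.18 yaw 1.5795 T [0.136 0.073 0.273] F [-0.2  0.2  4.8] z [516.  -17.8 249. ] 34.5
 eff [-2.83700e-01 -3.71454e+01  2.39131e+01 -1.74000e-02 -1.39600e-01
 -2.36000e-02]
```

play_rows --targets '[[[0.08,0,0],0.05,28]]'

```text
time_s: 9.3
tcp_pos: [516.1, -17.7, 248.9]
eef_rot: [0.707, 0.015, 0.707, -0.014]
force: [0.5, -1.1, 3.9]
finger_gap: 34.6
```

```bash
python3 r.py
```

```text
9.3 yaw 1.5295 T [ 0.148 -0.014  0.331] F [ 0.5 -1.1  3.9] z [516.1 -17.7 248.9] 34.6
 eff [-3.57100e-01 -3.71518e+01  2.39069e+01 -3.40000e-03 -1.74300e-01
 -7.10000e-03]
```

play_rows --targets '[[[0.08,0,0],0.05,28]]'

```text
time_s: 9.43
tcp_pos: [516.1, -17.7, 248.9]
eef_rot: [0.707, 0.033, 0.706, -0.032]
force: [-0.1, -1.1, 3.5]
finger_gap: 34.2
```

```bash
python3 r.py
```

```text
9.43 yaw 1.4796 T [ 0.204 -0.045  0.329] F [-0.1 -1.1  3.5] z [516.1 -17.7 248.9] 34.2
 eff [-4.31800e-01 -3.71601e+01  2.38993e+01  1.28000e-02 -2.08200e-01
  1.11000e-02]
```

play_rows --targets '[[[0.08,0,0],0.05,28]]'

```text
time_s: 9.55
tcp_pos: [516.1, -17.7, 248.8]
eef_rot: [0.706, 0.05, 0.705, -0.049]
force: [0.3, 0.9, 4.5]
finger_gap: 34.3
```

```bash
python3 r.py
```

```text
9.55 yaw 1.4297 T [ 0.199 -0.042  0.388] F [0.3 0.9 4.5] z [516.1 -17.7 248.8] 34.3
 eff [-5.05700e-01 -3.71699e+01  2.38905e+01  3.10000e-02 -2.41100e-01
  3.12000e-02]
```

play_rows --targets '[[[0.07,0,0],0.04,28]]'

```text
time_s: 9.68
tcp_pos: [516.1, -17.6, 248.7]
eef_rot: [0.705, 0.064, 0.704, -0.063]
force: [1.3, 0.4, 4.5]
finger_gap: 34.3
```

```bash
python3 r.py; python3 - <<'E'
from h import *
from bench import manip
c=manip.capture("wrist");save("w7.png",c["pixels"])
E
python3 r.py
```

```text
9.68 yaw 1.3901 T [ 0.229 -0.094  0.381] F [1.3 0.4 4.5] z [516.1 -17.6 248.7] 34.3
 eff [ -0.5601 -37.1506  23.87     0.0396  -0.2628   0.1268]
9.72 yaw 1.3891 T [ 0.311 -0.024  0.322] F [ 1.7 -0.5  4.3] z [516.1 -17.6 248.7] 34.1
 eff [-5.50400e-01 -3.69841e+01  2.37650e+01  3.30000e-02 -3.51300e-01
  3.07000e-01]
```

View pics/w7.png

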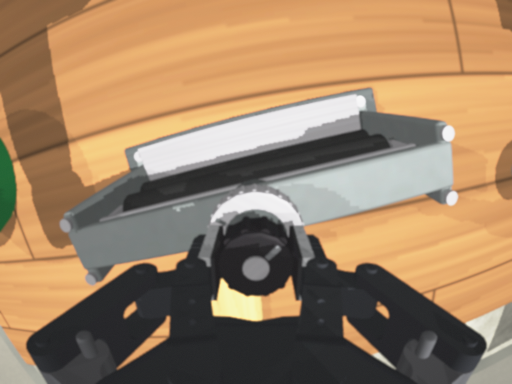

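play_rows --targets '[[[0,0,0],0,85],[[0,0,0],0,85],[[0,0,0],0,85],[[0,0,0],0,85]]' --squeeze 70

```text
time_s: 10.22
tcp_pos: [515.7, -18.4, 247.9]
eef_rot: [0.704, 0.064, 0.704, -0.064]
force: [0.1, 0.4, -0.0]
finger_gap: 84.9
```

```bash
python3 r.py; python3 - <<'E'
from h import *
from bench import manip
c=manip.capture("wrist");save("w8.png",c["pixels"])
st([516.1,-17.8,215])
E
```

```text
10.22 yaw 1.39 T [ 0.019 -0.052  0.04 ] F [ 0.1  0.4 -0. ] z [515.7 -18.4 247.9] 84.9
 eff [ 6.80000e-03 -3.95105e+01  2.56017e+01  8.70000e-03  5.00000e-04
 -6.00000e-04]
t 10.28 tcp [515.8 -18.4 248. ] F [0.  0.  0.3] T [-0.     0.042 -0.041] gap 84.7 q [-0.036  0.238 -0.124  1.209  0.     0.145]
 jaw yaw 1.39 x [-0.  0. -1.] y [ 0.18   0.984 -0.   ] z [ 0.984 -0.18  -0.   ]
 shift to target [33.   0.7  0.2]
```

View pics/w8.png

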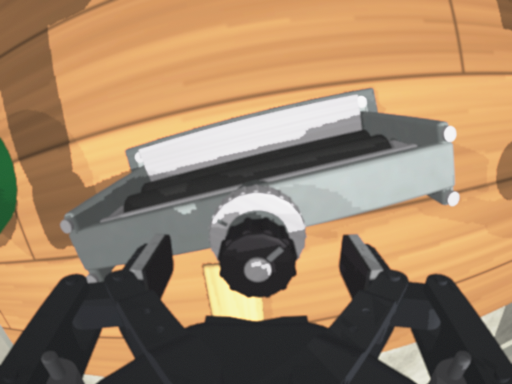

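play_rows --targets '[[[17,0.7,0.2],0,85],[[16,0,0],0,85],[[0,0,0],0,70],[[0,0,0],0,45],[[0,0,0],0,45]]'

```text
time_s: 10.9
tcp_pos: [516.4, -18.0, 216.1]
eef_rot: [0.705, 0.064, 0.704, -0.064]
force: [-1.3, -0.9, 2.1]
finger_gap: 51.9
```

play_rows --targets '[[[0,0,0],0,45],[[0,0,0],0,45]]'

```text
time_s: 11.15
tcp_pos: [516.4, -17.9, 216.1]
eef_rot: [0.705, 0.064, 0.704, -0.064]
force: [-2.4, -0.8, 5.3]
finger_gap: 52.4
```

```bash
python3 r.py; python3 - <<'E'
from h import *
from bench import manip
c=manip.capture("wrist");save("w9.png",c["pixels"])
st([516.1,-17.8,215])
E
```

```text
11.15 yaw 1.3899 T [-0.193  0.406 -0.027] F [-2.4 -0.8  5.3] z [516.4 -17.9 216.1] 52.4
 eff [ 4.39500e-01 -3.68082e+01  2.41794e+01 -9.54900e-01  2.87000e-01
 -1.58000e-02]
t 11.2 tcp [516.4 -17.9 216.1] F [-2.5 -0.3  5.8] T [-0.21   0.455 -0.036] gap 52.3 q [-0.034  0.252 -0.189  1.128 -0.     0.146]
 jaw yaw 1.3899 x [ 0.001 -0.    -1.   ] y [ 0.18   0.984 -0.   ] z [ 0.984 -0.18   0.001]
 shift to target [ 1.1  0.  -0.4]
```

View pics/w9.png

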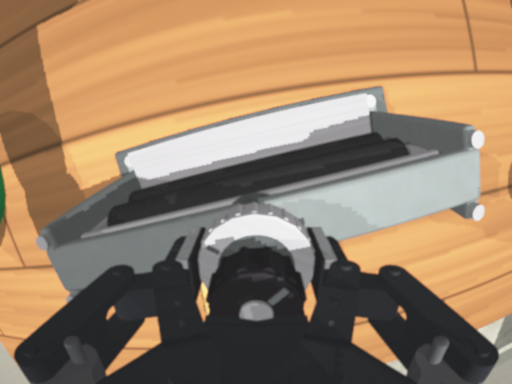

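play_rows --targets '[[[0.13,0,0],0.1,45],[[0.13,0,0],0.1,45],[[0.13,0,0],0.1,45],[[0.13,0,0],0.1,45]]'

```text
time_s: 11.7
tcp_pos: [516.5, -17.6, 215.6]
eef_rot: [0.678, 0.203, 0.677, -0.203]
force: [-1.9, 0.9, 5.1]
finger_gap: 52.0
```

```bash
python3 r.py
```

```text
11.7 yaw 0.9876 T [-0.055  0.425  0.262] F [-1.9  0.9  5.1] z [516.5 -17.6 215.6] 52.0
 eff [ -0.2838 -36.9644  24.0877  -0.8395   0.0669  -0.3806]
```

play_rows --targets '[[[0.065,0,0],0.05,45]]'

```text
time_s: 11.82
tcp_pos: [516.6, -17.6, 215.5]
eef_rot: [0.673, 0.22, 0.672, -0.219]
force: [-2.3, 0.4, 6.0]
finger_gap: 52.4
```

```bash
python3 r.py
```

```text
11.82 yaw 0.939 T [-0.067  0.32   0.297] F [-2.3  0.4  6. ] z [516.6 -17.6 215.5] 52.4
 eff [-3.00100e-01 -3.69737e+01  2.40749e+01 -8.34300e-01  5.57000e-02
  1.31000e-02]
```

play_rows --targets '[[[0.065,0,0],0.05,45]]'

```text
time_s: 11.95
tcp_pos: [516.6, -17.6, 215.5]
eef_rot: [0.667, 0.237, 0.666, -0.236]
force: [-2.4, -0.2, 5.7]
finger_gap: 52.3
```

```bash
python3 r.py
```

```text
11.95 yaw 0.8893 T [0.043 0.444 0.306] F [-2.4 -0.2  5.7] z [516.6 -17.6 215.5] 52.3
 eff [-3.47700e-01 -3.70032e+01  2.40610e+01 -8.13200e-01  3.02000e-02
 -5.82000e-02]
```

play_rows --targets '[[[0.065,0,0],0.05,45]]'

```text
time_s: 12.08
tcp_pos: [516.6, -17.5, 215.4]
eef_rot: [0.661, 0.253, 0.66, -0.253]
force: [-1.4, 0.7, 6.1]
finger_gap: 52.1
```

```bash
python3 r.py
```

```text
12.07 yaw 0.8393 T [-0.044  0.362  0.283] F [-1.4  0.7  6.1] z [516.6 -17.5 215.4] 52.1
 eff [-3.90600e-01 -3.70313e+01  2.40447e+01 -7.91200e-01  5.10000e-03
 -5.90000e-02]
```

play_rows --targets '[[[0.065,0,0],0.05,45]]'

```text
time_s: 12.2
tcp_pos: [516.6, -17.5, 215.3]
eef_rot: [0.654, 0.27, 0.653, -0.269]
force: [-1.3, 0.8, 5.6]
finger_gap: 52.0
```

```bash
python3 r.py
```

```text
12.2 yaw 0.7893 T [-0.011  0.361  0.276] F [-1.3  0.8  5.6] z [516.6 -17.5 215.3] 52.0
 eff [-4.34700e-01 -3.70611e+01  2.40273e+01 -7.67900e-01 -1.91000e-02
 -5.91000e-02]
```

play_rows --targets '[[[0.065,0,0],0.05,45]]'

```text
time_s: 12.32
tcp_pos: [516.7, -17.5, 215.3]
eef_rot: [0.647, 0.286, 0.646, -0.285]
force: [-1.5, 0.9, 5.3]
finger_gap: 52.0
```

```bash
python3 r.py
```

```text
12.32 yaw 0.7394 T [0.02  0.366 0.247] F [-1.5  0.9  5.3] z [516.7 -17.5 215.3] 52.0
 eff [ -0.4766 -37.0923  24.0092  -0.7431  -0.0423  -0.0587]
```

play_rows --targets '[[[0.065,0,0],0.05,45]]'

```text
time_s: 12.45
tcp_pos: [516.7, -17.4, 215.2]
eef_rot: [0.64, 0.302, 0.639, -0.301]
force: [-0.4, 0.3, 5.9]
finger_gap: 52.1
```

```bash
python3 r.py
```

```text
12.45 yaw 0.6894 T [0.009 0.374 0.27 ] F [-0.4  0.3  5.9] z [516.7 -17.4 215.2] 52.1
 eff [ -0.5127 -37.125   23.9904  -0.717   -0.065   -0.0587]
```

play_rows --targets '[[[0.065,0,0],0.05,45]]'

```text
time_s: 12.58
tcp_pos: [516.7, -17.4, 215.1]
eef_rot: [0.632, 0.318, 0.631, -0.317]
force: [-1.4, 1.2, 4.8]
finger_gap: 52.1
```

```bash
python3 r.py
```

```text
12.57 yaw 0.6394 T [0.025 0.347 0.222] F [-1.4  1.2  4.8] z [516.7 -17.4 215.1] 52.1
 eff [ -0.547  -37.159   23.9708  -0.6897  -0.0865  -0.0587]
```

play_rows --targets '[[[0.065,0,0],0.05,45]]'

```text
time_s: 12.7
tcp_pos: [516.8, -17.4, 215.1]
eef_rot: [0.624, 0.334, 0.623, -0.333]
force: [-1.4, 1.5, 5.5]
finger_gap: 52.2
```

```bash
python3 r.py
```

```text
12.7 yaw 0.5894 T [0.076 0.347 0.324] F [-1.4  1.5  5.5] z [516.8 -17.4 215.1] 52.2
 eff [ -0.5796 -37.1942  23.9508  -0.6611  -0.1067  -0.0587]
```

play_rows --targets '[[[0.065,0,0],0.05,45]]'

```text
time_s: 12.82
tcp_pos: [516.8, -17.4, 215.0]
eef_rot: [0.616, 0.349, 0.615, -0.348]
force: [-1.2, -0.1, 5.5]
finger_gap: 52.0
```

```bash
python3 r.py
```

```text
12.82 yaw 0.5394 T [0.06  0.369 0.241] F [-1.2 -0.1  5.5] z [516.8 -17.4 215. ] 52.0
 eff [ -0.6086 -37.2267  23.9282  -0.6324  -0.1257  -0.0583]
```

play_rows --targets '[[[0.065,0,0],0.05,45]]'

```text
time_s: 12.95
tcp_pos: [516.8, -17.3, 215.0]
eef_rot: [0.607, 0.365, 0.606, -0.363]
force: [-1.9, 0.9, 5.3]
finger_gap: 52.2
```

```bash
python3 r.py
```

```text
12.95 yaw 0.4894 T [0.103 0.288 0.281] F [-1.9  0.9  5.3] z [516.8 -17.3 215. ] 52.2
 eff [ -0.6394 -37.2489  23.9005  -0.6057  -0.1432  -0.056 ]
```

play_rows --targets '[[[0.065,0,0],0.05,45]]'

```text
time_s: 13.08
tcp_pos: [516.9, -17.3, 214.9]
eef_rot: [0.597, 0.38, 0.597, -0.378]
force: [-0.7, 2.2, 5.5]
finger_gap: 52.1
```

```bash
python3 r.py
```

```text
13.07 yaw 0.4395 T [0.101 0.336 0.297] F [-0.7  2.2  5.5] z [516.9 -17.3 214.9] 52.1
 eff [ -0.6661 -37.266   23.8702  -0.5797  -0.1592  -0.0518]
```

play_rows --targets '[[[0.065,0,0],0.05,45]]'

```text
time_s: 13.2
tcp_pos: [516.9, -17.3, 214.8]
eef_rot: [0.588, 0.394, 0.587, -0.393]
force: [0.5, 0.6, 5.7]
finger_gap: 52.0
```

```bash
python3 r.py
```

```text
13.2 yaw 0.3895 T [0.124 0.317 0.329] F [0.5 0.6 5.7] z [516.9 -17.3 214.8] 52.0
 eff [ -0.6897 -37.2783  23.8376  -0.5546  -0.1737  -0.0461]
```

play_rows --targets '[[[0.065,0,0],0.05,45]]'

```text
time_s: 13.32
tcp_pos: [516.9, -17.3, 214.8]
eef_rot: [0.578, 0.409, 0.577, -0.408]
force: [-1.7, 0.9, 4.8]
finger_gap: 51.9
```

```bash
python3 r.py
```

```text
13.32 yaw 0.3395 T [0.062 0.301 0.271] F [-1.7  0.9  4.8] z [516.9 -17.3 214.8] 51.9
 eff [ -0.7131 -37.2865  23.8029  -0.5297  -0.1864  -0.039 ]
```

play_rows --targets '[[[0.065,0,0],0.05,45]]'

```text
time_s: 13.45
tcp_pos: [517.0, -17.3, 214.8]
eef_rot: [0.567, 0.423, 0.566, -0.422]
force: [-0.4, 0.9, 5.3]
finger_gap: 52.4
```

```bash
python3 r.py
```

```text
13.45 yaw 0.2896 T [0.101 0.248 0.294] F [-0.4  0.9  5.3] z [517.  -17.3 214.8] 52.4
 eff [-7.32600e-01 -3.72914e+01  2.37667e+01 -5.05400e-01 -1.97900e-01
 -3.07000e-02]
```

play_rows --targets '[[[0.065,0,0],0.05,45]]'

```text
time_s: 13.58
tcp_pos: [517.0, -17.3, 214.7]
eef_rot: [0.557, 0.437, 0.556, -0.436]
force: [-1.4, 1.6, 4.6]
finger_gap: 52.2
```

```bash
python3 r.py
```

```text
13.57 yaw 0.2395 T [0.14  0.215 0.31 ] F [-1.4  1.6  4.6] z [517.  -17.3 214.7] 52.2
 eff [-7.50200e-01 -3.72928e+01  2.37288e+01 -4.81300e-01 -2.07400e-01
 -2.14000e-02]
```

play_rows --targets '[[[0.065,0,0],0.05,45]]'

```text
time_s: 13.7
tcp_pos: [517.1, -17.3, 214.6]
eef_rot: [0.546, 0.451, 0.545, -0.45]
force: [-0.2, 1.3, 4.6]
finger_gap: 51.8
```

```bash
python3 r.py
```

```text
13.7 yaw 0.1896 T [0.204 0.274 0.274] F [-0.2  1.3  4.6] z [517.1 -17.3 214.6] 51.8
 eff [-7.65400e-01 -3.72912e+01  2.36893e+01 -4.57600e-01 -2.15600e-01
 -1.12000e-02]
```

play_rows --targets '[[[0.065,0,0],0.05,45],[[0.065,0,0],0.05,45],[[0.065,0,0],0.05,45],[[0.065,0,0],0.05,45]]'

```text
time_s: 14.2
tcp_pos: [517.3, -17.3, 214.5]
eef_rot: [0.498, 0.503, 0.497, -0.502]
force: [-0.3, 0.7, 5.3]
finger_gap: 52.2
```

```bash
python3 r.py
```

```text
14.2 yaw -0.0103 T [0.184 0.183 0.374] F [-0.3  0.7  5.3] z [517.3 -17.3 214.5] 52.2
 eff [ -0.7968 -37.2584  23.5216  -0.3661  -0.2316   0.0374]
```

play_rows --targets '[[[0.065,0,0],0.05,45]]'

```text
time_s: 14.32
tcp_pos: [517.2, -17.2, 214.4]
eef_rot: [0.485, 0.516, 0.484, -0.514]
force: [-0.8, 0.9, 5.1]
finger_gap: 52.4
```

```bash
python3 r.py
```

```text
14.32 yaw -0.0602 T [0.151 0.247 0.434] F [-0.8  0.9  5.1] z [517.2 -17.2 214.4] 52.4
 eff [ -0.7982 -37.2434  23.4778  -0.3442  -0.2319   0.0512]
```

play_rows --targets '[[[0.065,0,0],0.05,45]]'

```text
time_s: 14.45
tcp_pos: [517.3, -17.3, 214.4]
eef_rot: [0.472, 0.528, 0.471, -0.526]
force: [-1.6, 0.7, 5.2]
finger_gap: 52.1
```

```bash
python3 r.py
```

```text
14.45 yaw -0.1102 T [0.11  0.242 0.373] F [-1.6  0.7  5.2] z [517.3 -17.3 214.4] 52.1
 eff [ -0.797  -37.2267  23.4333  -0.3228  -0.23     0.0655]
```

play_rows --targets '[[[0.065,0,0],0.05,45]]'

```text
time_s: 14.58
tcp_pos: [517.3, -17.3, 214.3]
eef_rot: [0.459, 0.539, 0.458, -0.537]
force: [-0.5, 1.6, 4.5]
finger_gap: 52.1
```

```bash
python3 r.py
```

```text
14.57 yaw -0.1602 T [0.122 0.201 0.342] F [-0.5  1.6  4.5] z [517.3 -17.3 214.3] 52.1
 eff [ -0.7931 -37.207   23.3885  -0.3018  -0.2268   0.0804]
```

play_rows --targets '[[[0.065,0,0],0.05,45]]'

```text
time_s: 14.7
tcp_pos: [517.4, -17.3, 214.3]
eef_rot: [0.445, 0.551, 0.444, -0.549]
force: [-0.1, 1.0, 5.0]
finger_gap: 52.1
```

```bash
python3 r.py
```

```text
14.7 yaw -0.2101 T [0.128 0.214 0.422] F [-0.1  1.   5. ] z [517.4 -17.3 214.3] 52.1
 eff [ -0.7865 -37.1851  23.3432  -0.2814  -0.2216   0.0957]
```

play_rows --targets '[[[0,0,0],0,85],[[0,0,0],0,85],[[0,0,0],0,85],[[-10,0,0],0,85],[[-30,0,0],0,85]]'

```text
time_s: 15.32
tcp_pos: [515.0, -17.7, 252.6]
eef_rot: [-0.444, -0.549, -0.446, 0.551]
force: [0.1, 0.3, 0.3]
finger_gap: 84.9
```

play_rows --targets '[[[-40,0,0],0,85],[[-30,0,0],0,85],[[0,0,0],0,85]]'

```text
time_s: 15.7
tcp_pos: [517.8, -17.8, 326.3]
eef_rot: [0.446, 0.551, 0.443, -0.548]
force: [-0.0, 0.9, 0.2]
finger_gap: 85.0
```

```bash
python3 r.py; python3 - <<'E'
from h import *
from bench import manip
c=manip.capture("wrist");t=manip.capture("top");save("w10.png",c["pixels"]);save("t10.png",t["pixels"])
E
```

```text
15.7 yaw -0.21 T [ 0.032 -0.001 -0.01 ] F [-0.   0.9  0.2] z [517.8 -17.8 326.3] 85.0
 eff [ 2.20000e-03 -4.00650e+01  2.69484e+01  3.29500e-01  2.00000e-04
 -1.00000e-04]
```

View pics/w10.png

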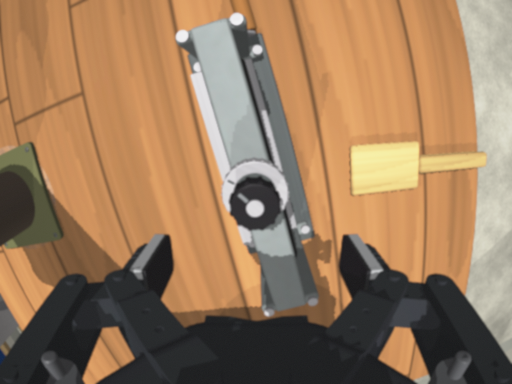

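View pics/t10.png

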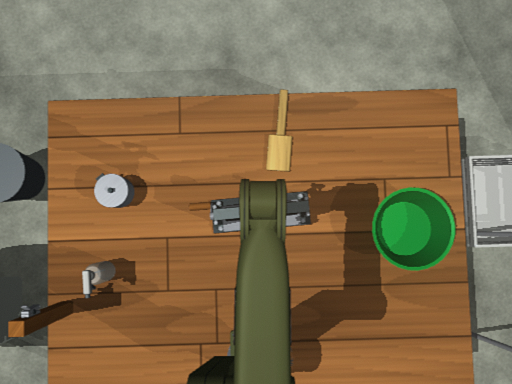

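```bash
python3 -c "
from bench import manip
print(manip.sign_off())"
```

```text
the job is handed in; nothing more can be done
None
```

The wringer is adjusted and the job is handed in, at about 15.8 s of the 61 s allowed; `sign_off` reports no verdict.

| Step | What I did | Last reading |
|---|---|---|
| Slacken the ring | Turned it 1.1 rad anticlockwise | Free-turning torque on the way |
| Screw the knob down | 0.99 rad clockwise; rollers met after about 0.58 rad | About 0.41 rad past meeting, about 0.11 N m above free |
| Tighten the ring | Clockwise past the bite | About 0.755 rad past the bite, about 0.15 N m above free, and 0.5 rad tighter than found |

- **Torque readings:** The wrist torque sensor was noisy (about ±0.03 N m). I took the changes from the last joint's effort, which was smooth, and the sensor agreed within its noise. The meeting point and the bite are my estimates from how the torque rose.
- **Knob position:** The index line in the last wrist picture shows the knob stayed put while the ring was tightened.
- **Bystanders:** The last top picture shows the basin, bottle, paddle and canister where they were. The gripper was open and clear above the knob.
- **Disagreement:** None of the final checks failed or disagreed.

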